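Refit the washed intake grille on the light source

TASK

The light source's air-intake grille has been washed and stands drying on edge in the rack. Take it out, lay it down on the bench with its outer face (the one with the grip bar) up and let go; then pick it up afresh, set it squarely on the filter housing on top of the light source and press it down until all four corner clips have snapped in and it sits flat on the rim all round. Leave the glassware around as it stands.

Things in the scene. Friction and masses are not known exactly. Their poses are not given: they have to be found in the camera images.
- grille: Dark grey plastic clip-on grille, 0.12 kg: slotted plate 92 (x) by 150 (y) by 12 mm, solid border 14 mm wide. Origin: middle of the underside; z out of the outer face (at z = 12). Clips under the four corners reach to z = -13 at x = +-32, y = +-55 (13 mm long in y, outer sides at x = +-35). Same after a half turn about z. Lying face up it rests on its clips, origin 13 mm above the bench.
- grip_bar (a point): Middle of the top of the grip bar on the grille's outer face, at x = 0, y = 0, z = 26 mm of the grille. The bar is 14 mm wide (x), 56 mm long (y) and stands 14 mm above the face.
- upper_border (a point): Middle of the long edge that is uppermost at the start (x = -46, y = 0, z = 6 mm of the grille). At the start the grille stands on its other long edge, leaning at most 3 degrees: its z axis level and along the rack's +x, away from the robot; its x axis down. The border can be pinched from above across its 12 mm thickness.
- corner_0 (a point): Point under the grille's +x +y corner, over a clip: at z = 0, 35 mm along x and 55 mm along y from its middle. The face to press is 12 mm above. Home, it lies within 1 mm of the rim's plane; 7 to 10 mm above it means that the clip still rests unsnapped on its catch.
- corner_1 (a point): Point under the grille's +x -y corner, over a clip: at z = 0, 35 mm along x and 55 mm along y from its middle. The face to press is 12 mm above. Home, it lies within 1 mm of the rim's plane; 7 to 10 mm above it means that the clip still rests unsnapped on its catch.
- corner_2 (a point): Point under the grille's -x +y corner, over a clip: at z = 0, 35 mm along x and 55 mm along y from its middle. The face to press is 12 mm above. Home, it lies within 1 mm of the rim's plane; 7 to 10 mm above it means that the clip still rests unsnapped on its catch.
- corner_3 (a point): Point under the grille's -x -y corner, over a clip: at z = 0, 35 mm along x and 55 mm along y from its middle. The face to press is 12 mm above. Home, it lies within 1 mm of the rim's plane; 7 to 10 mm above it means that the clip still rests unsnapped on its catch.
- light_source: Microscope light source, fixed: light grey case 160 (x) by 180 mm (y), top 80 mm high, knob and switch on its -x side. On it stands a dark rectangular filter housing, 84 (x) by 140 mm (y), open at the top, its rim 100 mm above the bench (the grille overhangs it by 4 to 5 mm). Origin underneath in the middle, z up.
- seat (a point): Middle of the housing's opening in the plane of the rim, axes as the light source's. Home, the grille's origin lies here, z up, y along this y either way round. The opening is 74 (x) by 132 mm (y), 18 mm deep; round-topped guide ribs let the clips in if set down within 2 mm in x and 4 in y. Not yet pressed, the grille rests on the catches, its underside about 9 mm above the rim.
- catches (a point): Point 5 mm under the seat, level with the four sprung steel ball catches in the long walls at x = +-36, y = +-55 mm. A clip snaps past its catch at 8 to 15 N pressed straight above it, then the corner stops hard on the rim; all four at once need some 40 N. Pressing one corner tips others up by some mm and now and then springs a snapped one out: check all four and press again.
- rack: Drying rack, fixed: white tray 160 (x) by 180 mm (y), wire hoops up to 57 mm high at y = +-36 mm leaving slots 16 mm wide. The grille stands in the middle slot (x = 0), edges 12 and 104 mm above the bench. Origin underneath, z up, -x to the robot. Rack and light source may swap sides; the bench between them is free for 0.11 m either side of y = 0, from x = 0.40 to 0.65.
- petri: Petri dish on the bench behind the work, 94 mm across, 15 mm high; origin under its middle. A bystander.
- beaker: Small glass beaker behind the work, 57 x 66 mm, 71 mm high; origin under its middle. A bystander.
- media: Clear bottle with a blue cap behind the work, 72 mm across, 142 mm high; origin under its middle. A bystander.
- green_flask: Round flask with green contents and a stopper behind the work, 72 mm across, 137 mm high; origin under its middle. A bystander.
- jar: Clear jar with a black lid at the right edge of the work, 56 mm across, 88 mm high; origin under its middle. A bystander.
Mind the look-alikes: they are no part of the job. What is meant by the grille is not yellow, and is the larger of those in its own colour.

How it is judged:
By the outcome, as a careful person would: the job done as asked, in the order asked, and still so for the second after the job is handed in, with the robot touching nothing.
It also fails if it takes over 64 s, if anything falls off the work surface, if the arm or the gripper's body presses on something with over 40 N, if the wrist force passes 120 N, or if a joint passes its speed limit or range.

ROBOT

A 6-joint arm with a two-finger parallel gripper is mounted at the origin on a cart in front of the work surface, level with it; the furniture and walls round the work are solid. World frame = base frame: x ahead of the robot, y to its left, z up, the work surface at z = 0. Lengths are in m, angles in rad, forces in N, time in s.
With the tool pointing down it reaches from about 0.275 to 0.875 m from the base axis. Payload 12.5 kg.
Tool frame: the origin (TCP) lies on the centre line of the jaws, within the pads' length; the fingertips stand r.finger_overhang ahead of it and the grasp point (between the pads) lies 3 mm ahead of it (r.finger_overhang is the distance from the TCP to the fingertips, in m); z points along the fingers, y is the direction in which the jaws open and shut (so a half turn about z gives the same grasp; the last joint's range is limited). The gripper opens to 85 mm and grips with 20 to 120 N. Pads are 22 mm wide; open, the fingers measure 114 mm over their backs; the gripper's body (76 mm by 85 mm) begins 54 mm behind the grasp point. The pads swing forward as they close: fully open they stand 13 mm farther back than shut.
Start: joints at [-1.247, 0.351, 1.652, -0, 1.139, -0.085], TCP at [0.219, -0.505, 0.253] pointing down, gripper open.
Joint ranges: [-2.75, 2.75], [-0.79, 2.1], [0.01, 2.65], [-1.57, 4.71], [0.07, 3.14], [-2.87, 2.87]. Speed limits (rad/s): [2.22, 2.22, 2.79, 3.14, 3.14, 3.14].

INTERFACE

Orientations are given as a unit quaternion [x, y, z, w].
In Python, from cell import r, optics gives the robot as it stands. The module is installed in compiled form; this text tells all that it offers. Calls block until the motion is done:
- r.move_to(position, orientation): joint-space move of the TCP to a pose.
- r.move_linear(position, rot=None, vel=0.15): straight line of the TCP; rot=None keeps the orientation; vel is the mean speed in m/s.
- r.set_joints(angles): joint-space move.
- r.set_gripper(opening, squeeze=None): opening from 0.0 (shut) to 1.0 (fully open); squeeze is the grip in N (None keeps the last); returns when the fingers have stopped.
- r.sleep(seconds).
- r.inverse_kinematics(position, orientation): joint angles nearest the present ones, or None.
- optics.get_image(name): name is "scene" or "side" or "wrist"; returns a dict with "pixels" (400x640x3 uint8, red, green, blue), "depth" (400x640 float32, m along the optical axis (not along the pixel's ray), 0 where there is no reading), "fx", "fy", "cx", "cy" (pixels), "D" ([k1, k2, p1, p2, k3] as OpenCV has them; the pictures are not rectified), "camera_from_world" (4x4, takes a point from world to camera coordinates); the wrist camera has in their place "mount" (4x4, takes a point from camera to tool coordinates, whose origin is the TCP and whose axes are the flange's). Camera axes: x right, y down, z forward; pixel columns grow to the right and rows downward; lengths in m; the calibration is good to about 2 mm. A picture is of the moment at which its call begins: read the wrist's pose just before it.
A pose or a line that the arm cannot do raises r.PlanningError and nothing moves.
- r.hand_in(): hands the job in, once; it reports no verdict.
Readings, each from a call of its own:
- r.current_t(): time.
- r.current_q(): joint angles.
- r.current_qvel(): joint speeds.
- r.current_effort(): joint torques, N m.
- r.current_tool_pos(): TCP position.
- r.current_ee_rot(): TCP orientation.
- r.current_contact_force(): force on the tool from outside, world axes, zero at the start.
- r.current_torque(): the same for the moment, N m.
- r.current_opening(): opening from 0.0 (shut) to 1.0 (fully open).
Only numpy, scipy, OpenCV 4.12 (cv2) and the standard library are available. Lean on these libraries where they do the work, as an engineer would, in place of code of your own. Each camera call takes 0.05 s, during which the arm holds its last target. There are 200 camera calls.

## Working session

There is one attempt and no reset: what is moved stays moved. The work goes in short steps, each a Python script; the robot and the scene stay as the last script left them, time stands still between calls to the robot, and variables do not carry over. Pictures are saved under pics/ and viewed, about 8 in all and at most 12, crops included, and the job is handed in when it is done.

```bash
mkdir -p pics; cat > h.py <<'E'
import numpy as np, cv2
from cell import r, optics
from scipy.spatial.transform import Rotation as R
def grab(n,save=None):
    p=np.array(r.current_tool_pos());q=np.array(r.current_ee_rot())
    im=optics.get_image(n)
    if n=="wrist":
        T=np.eye(4);T[:3,:3]=R.from_quat(q).as_matrix();T[:3,3]=p
        im["wfc"]=T@np.array(im["mount"])
    else: im["wfc"]=np.linalg.inv(np.array(im["camera_from_world"]))
    im["K"]=np.array([[im["fx"],0,im["cx"]],[0,im["fy"],im["cy"]],[0,0,1]])
    if save: cv2.imwrite("pics/"+save,im["pixels"][:,:,::-1]); np.save("pics/"+save[:-4]+".npy",im,allow_pickle=True)
    return im
def load(n): return np.load("pics/"+n+".npy",allow_pickle=True).item()
def ray(im,uv):
    n=cv2.undistortPoints(np.array([[uv]],float),im["K"],np.array(im["D"]))[0,0]
    return im["wfc"][:3,3],im["wfc"][:3,:3]@np.array([n[0],n[1],1])
def atz(im,uv,z):
    o,d=ray(im,uv); return o+d*(z-o[2])/d[2]
def dep(im,uv):
    u,v=map(int,uv); o,d=ray(im,uv); w=im["depth"][v-1:v+2,u-1:u+2]; w=w[w>0]
    return o+d*np.median(w) if len(w) else None
def cloud(im):
    vv,uu=np.mgrid[0:400,0:640]
    n=cv2.undistortPoints(np.stack([uu,vv],-1).reshape(-1,1,2).astype(float),im["K"],np.array(im["D"]))[:,0]
    z=im["depth"].reshape(-1)
    P=np.c_[n*z[:,None],z]@im["wfc"][:3,:3].T+im["wfc"][:3,3]
    P[z<=0]=np.nan
    return P.reshape(400,640,3)
def tri(a,b):
    (o1,d1),(o2,d2)=a,b
    t=np.linalg.lstsq(np.c_[d1,-d2],o2-o1,rcond=None)[0]
    p,q=o1+t[0]*d1,o2+t[1]*d2
    return (p+q)/2,np.linalg.norm(p-q)
def proj(im,P):
    c=np.linalg.inv(im["wfc"]); 
    return cv2.projectPoints(np.atleast_2d(P).astype(float),cv2.Rodrigues(c[:3,:3])[0],c[:3,3],im["K"],np.array(im["D"]))[0][:,0]
E
python3 - <<'E'
from h import *
for n in("scene","side"):
    im=grab(n,n+".png"); print(n,im["wfc"].round(3).tolist(),im["fx"])
print(np.array(r.current_ee_rot()),r.finger_overhang,r.current_t(), np.array(optics.get_image("wrist")["mount"]).round(3).tolist())
a=cv2.imread("pics/scene.png");b=cv2.imread("pics/side.png")
E
```

```text
scene [[-0.855, -0.222, 0.468, -0.137], [-0.518, 0.368, -0.772, 1.135], [-0.001, -0.903, -0.429, 0.741], [0.0, 0.0, 0.0, 1.0]] 442.5267910018842
side [[-0.998, -0.008, 0.069, 0.453], [-0.065, 0.453, -0.889, 1.241], [-0.025, -0.891, -0.453, 0.757], [0.0, 0.0, 0.0, 1.0]] 401.3962452540025
[ 9.79181745e-01  2.02984849e-01 -6.53987282e-05 -5.06702344e-04] 0.022 0.1 [[-0.001, -0.963, -0.268, 0.067], [1.0, -0.001, -0.001, -0.0], [0.001, -0.268, 0.963, -0.121], [0.0, 0.0, 0.0, 1.0]]
```

View pics/scene.png

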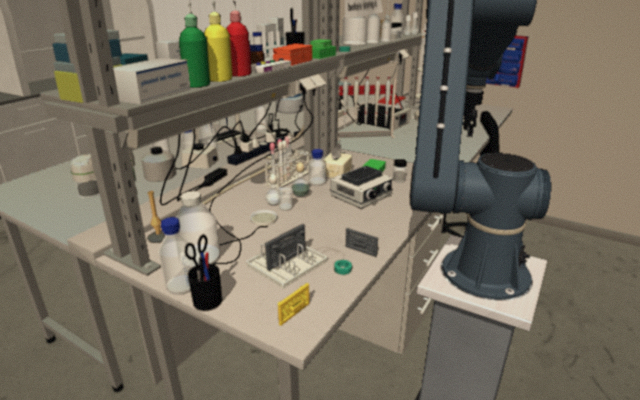

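View pics/side.png

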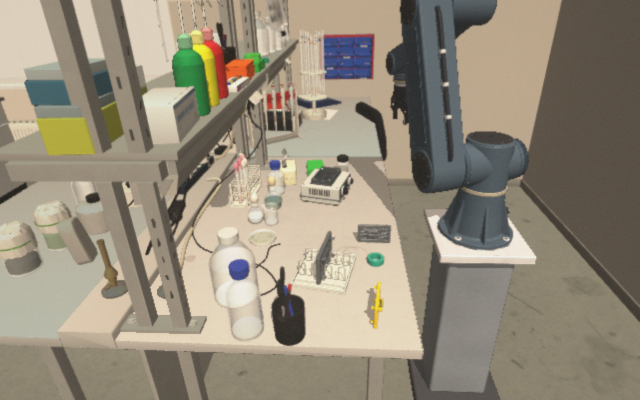

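The rack, with the tall dark grille, is at scene (288,258) and side (327,262). The light source is at scene (362,185) and side (327,183). Decoys are a small dark grille at scene (361,241) and a yellow one at (294,304).

```bash
python3 - <<'E'
from h import *
s=load("scene");d=load("side")
for n,a,b in [("grilletopA",(266,244),(318,244)),("smallgr",(361,241),(374,233)),("rack",(290,266),(325,275)),("light",(362,183),(327,180)),("yellow",(294,304),(378,306))]:
    print(n,dep(s,a).round(3),dep(d,b).round(3))
# top-down looks; camera sits 67mm toward tool +x tilted. choose tool rot with x towards +X?
rot=R.from_matrix(np.array([[1,0,0],[0,-1,0],[0,0,-1]]).T).as_quat()
for p in ([0.45,0.2,0.4],[0.5,-0.2,0.4],[0.45,-0.2,0.4],[0.4,0.2,0.42]):
    for sgn in (0,np.pi):
        q=(R.from_euler('z',sgn)*R.from_quat(rot)).as_quat()
        k=r.inverse_kinematics(p,q); print(p,sgn,None if k is None else np.round(k,2))
E
```

```text
grilletopA [0.531 0.33  0.099] [0.546 0.108 0.001]
smallgr [0.358 0.091 0.038] [0.359 0.095 0.039]
rack [0.495 0.271 0.005] [0.512 0.308 0.027]
light [ 0.506 -0.21   0.082] [ 0.528 -0.201  0.097]
yellow [0.365 0.439 0.039] [0.372 0.474 0.065]
[0.45, 0.2, 0.4] 0 [ 0.32  0.13  1.58 -0.    1.44  1.89]
[0.45, 0.2, 0.4] 3.141592653589793 [ 0.32  0.13  1.58 -0.    1.44 -1.25]
[0.5, -0.2, 0.4] 0 [-0.47  0.22  1.47 -0.    1.45  1.1 ]
[0.5, -0.2, 0.4] 3.141592653589793 [-0.47  0.22  1.47 -0.    1.45 -2.04]
[0.45, -0.2, 0.4] 0 [-0.51  0.13  1.58 -0.    1.44  1.06]
[0.45, -0.2, 0.4] 3.141592653589793 [-0.51  0.13  1.58 -0.    1.44 -2.08]
[0.4, 0.2, 0.42] 0 [ 0.36  0.03  1.64 -0.    1.47  1.93]
[0.4, 0.2, 0.42] 3.141592653589793 [ 0.36  0.03  1.64 -0.    1.47 -1.21]
```

```bash
cat >> h.py <<'E'
def down(psi): # tool down, tool x at angle psi in world (rad)
    return (R.from_euler('z',psi)*R.from_euler('x',np.pi)).as_quat()
E
python3 - <<'E'
from h import *
q=down(np.pi/2)
for i,p in enumerate([[0.52,-0.18,0.30],[0.46,-0.12,0.30],[0.46,0.30,0.30],[0.52,0.26,0.30]]):
    r.move_to(p,q); grab("wrist",f"w{i}.png"); print(r.current_t(),np.round(r.current_q(),2))
a=np.vstack([np.hstack([cv2.imread(f"pics/w{i}.png") for i in (j,j+1)]) for j in (0,2)])
cv2.imwrite("pics/m.png",cv2.resize(a,(800,500),interpolation=cv2.INTER_AREA))
E
```

```text
1.8333 [-0.42  0.31  1.59 -0.    1.24 -0.42]
2.3167 [-0.35  0.16  1.78 -0.    1.2  -0.35]
3.9167 [ 0.49  0.3   1.6  -0.    1.24  0.49]
4.3583 [0.38 0.37 1.51 0.   1.26 0.38]
```

View pics/m.png

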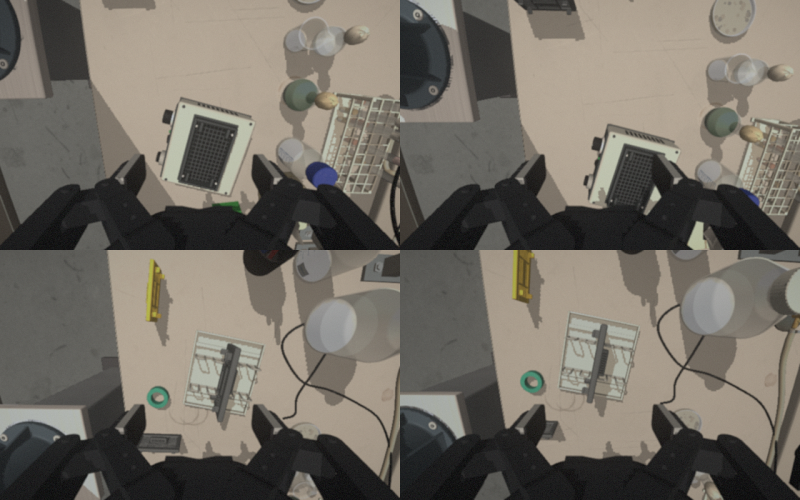

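```bash
python3 - <<'E'
from h import *
def crop(n,x,y,w,h,k):
    a=cv2.imread(f"pics/{n}.png")[y:y+h,x:x+w]
    return cv2.resize(a,None,fx=k,fy=k,interpolation=cv2.INTER_CUBIC)
A=np.hstack([crop("w0",275,180,130,130,3),crop("w1",320,220,130,130,3)])
B=np.hstack([crop("w2",280,130,130,150,3)[:390],crop("w3",260,95,130,130,3)])
B=np.hstack([crop("w2",290,140,130,140,2.8)[:390,:390],crop("w3",260,100,130,140,2.8)[:390,:390]])
cv2.imwrite("pics/cA.png",A);cv2.imwrite("pics/cB.png",B)
E
```

```text
(no output)
```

View pics/cA.png

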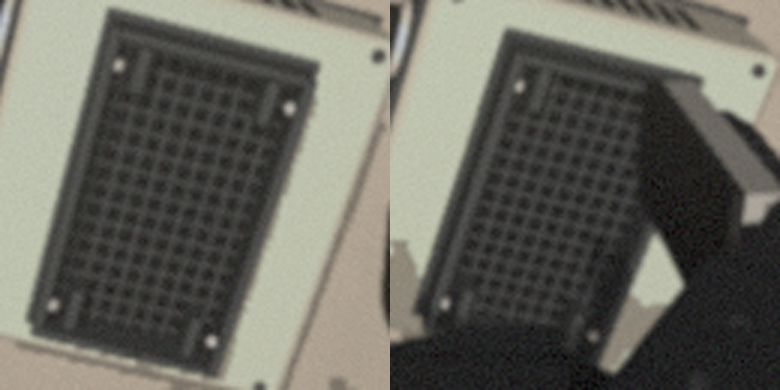

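View pics/cB.png

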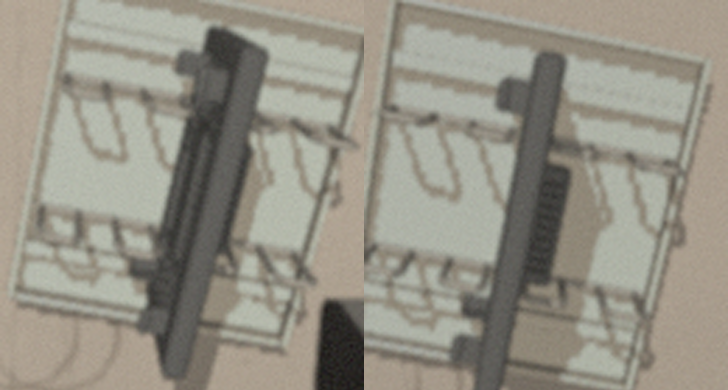

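The four bright ball catches show up in the housing at crop (118,65), (290,107), (53,304) and (211,341), three of them in the second view. The grille's clips face -X and the bar +X, with its top strip running from (252,48) to (176,372) in the left crop.

```bash
python3 - <<'E'
from h import *
w=[load(f"w{i}") for i in range(4)]
a=[(118,65),(290,107),(53,304),(211,341)]; b=[(129,87),None,(54,303),(203,336)]
fa=[(275+u/3-.33,180+v/3-.33) for u,v in a]
Z=[]
for i in (0,2,3):
    u,v=b[i]; P,e=tri(ray(w[0],fa[i]),ray(w[1],(320+u/3-.33,220+v/3-.33))); print("ball",i,P.round(4),round(e,4)); Z.append(P[2])
C=np.array([atz(w[0],f,0.095) for f in fa]); print(C.round(4), "ctr",C.mean(0).round(4))
ey=(C[0]-C[2]+C[1]-C[3]); ex=(C[1]-C[0]+C[3]-C[2]); print("yaw y",np.degrees(np.arctan2(-ey[0],ey[1])),"x",np.degrees(np.arctan2(ex[1],ex[0])),np.linalg.norm(ey)/2,np.linalg.norm(ex)/2)
# cloud rim / case
for i in (0,1):
    P=cloud(w[i]);m=(abs(P[...,0]-.52)<.08)&(abs(P[...,1]+.2)<.1)
    z=P[m][:,2]; h=np.histogram(z,bins=np.arange(.06,.12,.004)); print(dict(zip(h[1].round(3),h[0])))
    Q=P[m][(z>.096)&(z<.106)].astype(np.float32); print(len(Q),Q.mean(0),cv2.minAreaRect(Q[:,:2]*1000))
# grille
print("far end tri",tri(ray(w[2],(290+252/2.8-.3,140+47/2.8-.3)),ray(w[3],(260+187/2.8-.3,100+57/2.8-.3))))
for i in (2,3):
    P=cloud(w[i]);m=(abs(P[...,0]-.52)<.1)&(abs(P[...,1]-.28)<.12)&(P[...,2]>.095)&(P[...,2]<.115)
    Q=P[m].astype(np.float32); print(len(Q),Q.mean(0),np.median(Q[:,2]),cv2.minAreaRect(Q[:,:2]*1000))
    for nm in ("far","near"):pass
# tray: z~0..0.02 skip; small grille / bench free check
q=down(np.pi/2)
E
```

```text
ball 0 [ 0.5144 -0.202   0.0994] 0.0002
ball 2 [ 0.4859 -0.3085  0.0969] 0.0004
ball 3 [ 0.5537 -0.3256  0.0985] 0.0003
[[ 0.5144 -0.2031  0.095 ]
 [ 0.5832 -0.2207  0.095 ]
 [ 0.4859 -0.3094  0.095 ]
 [ 0.5541 -0.3278  0.095 ]] ctr [ 0.5344 -0.2653  0.095 ]
yaw y -15.09041859825977 x -14.706327329291293 0.11050725419245952 0.07083176741136331
{np.float64(0.06): np.int64(106), np.float64(0.064): np.int64(150), np.float64(0.068): np.int64(305), np.float64(0.072): np.int64(193), np.float64(0.076): np.int64(1666), np.float64(0.08): np.int64(6481), np.float64(0.084): np.int64(1254), np.float64(0.088): np.int64(138), np.float64(0.092): np.int64(154), np.float64(0.096): np.int64(541), np.float64(0.1): np.int64(607), np.float64(0.104): np.int64(0), np.float64(0.108): np.int64(0), np.float64(0.112): np.int64(0)}
1148 [ 0.5417587  -0.23059174  0.09982391] ((537.1889038085938, -253.24534606933594), (117.35594940185547, 84.11161041259766), 74.9174575805664)
{np.float64(0.06): np.int64(143), np.float64(0.064): np.int64(222), np.float64(0.068): np.int64(345), np.float64(0.072): np.int64(231), np.
[... 169 characters left out ...]
np.float64(0.096): np.int64(364), np.float64(0.1): np.int64(366), np.float64(0.104): np.int64(0), np.float64(0.108): np.int64(0), np.float64(0.112): np.int64(0)}
730 [ 0.5217374  -0.23343496  0.09972423] ((537.0565795898438, -253.29473876953125), (117.67655944824219, 84.30135345458984), 75.15242004394531)
far end tri (array([0.52998559, 0.32928515, 0.09521289]), np.float64(0.0007364912901406362))
1358 [0.5154277  0.26262802 0.10352659] 0.104132056 ((512.7069091796875, 258.0283203125), (148.6939239501953, 22.1478328704834), 80.73497009277344)
1350 [0.5164504  0.26236674 0.10420749] 0.10436247 ((510.5348815917969, 258.8997497558594), (148.36538696289062, 22.702329635620117), 78.77850341796875)
```

```bash
python3 - <<'E'
from h import *
w=[load(f"w{i}") for i in range(4)]
for i in (0,):
    P=cloud(w[i]);m=(abs(P[...,0]-.535)<.085)&(abs(P[...,1]+.265)<.1)&(P[...,2]>.096)&(P[...,2]<.106)
    Q=P[m].astype(np.float32); print(len(Q),cv2.minAreaRect(Q[:,:2]*1000),np.median(Q[:,2]))
for i in (2,3):
    P=cloud(w[i]);m=(abs(P[...,0]-.52)<.1)&(abs(P[...,1]-.26)<.12)&(P[...,2]>.101)&(P[...,2]<.115)
    Q=P[m]; c=np.median(Q,0)
    for _ in range(6):
        vx,vy,x0,y0=cv2.fitLine(Q[:,:2].astype(np.float32),cv2.DIST_HUBER,0,.001,.001)[:,0]
        d=np.array([vx,vy])*np.sign(vy); n=np.array([d[1],-d[0]])
        s=(Q[:,:2]-[x0,y0])@n; t=(Q[:,:2]-[x0,y0])@d; Q=Q[abs(s)<.009]
    s=(Q[:,:2]-[x0,y0])@n; t=(Q[:,:2]-[x0,y0])@d
    print(len(Q),"yaw",np.degrees(np.arctan2(-d[0],d[1])),"s",np.percentile(s,[2,50,98]),"t",t.min(),t.max(),"ctr",np.array([x0,y0])+d*(t.min()+t.max())/2+n*np.percentile(s,[2,98]).mean(),np.median(Q[:,2]))
# test candidate lay poses: tool dir azimuth phi, tilt th below horizontal
for th in (20,30,40):
  for phi in (-30,0,30,60,90):
    for flip in (0,1):
      t,p=np.radians(th),np.radians(phi)
      z=np.array([np.cos(t)*np.cos(p),np.cos(t)*np.sin(p),-np.sin(t)]); up=np.array([np.sin(t)*np.cos(p),np.sin(t)*np.sin(p),np.cos(t)])
      y=up*(1 if flip==0 else -1); x=np.cross(y,z)
      q=R.from_matrix(np.c_[x,y,z]).as_quat()
      G=np.array([0.5,0.0,0]) # lay origin
      pos=G-z*0.045+[0,0,.06]; pos[2]=.019*np.cos(t)+.085*np.sin(t)+.006
      k=r.inverse_kinematics(pos,q)
      if k is not None: print(th,phi,flip,np.round(k,2))
E
```

```text
1725 ((534.2660522460938, -264.7032165527344), (140.99435424804688, 84.4443130493164), 74.90544891357422) 0.09998943
1218 yaw -11.31812 s [-0.00528894 -0.00013931  0.00597474] t -0.07899042671555029 0.06976251071867814 ctr [0.51530248 0.25755274] 0.10427164286740068
1334 yaw -11.331644 s [-5.66701929e-03 -4.31980064e-05  5.77357930e-03] t -0.07877347947442713 0.0695907836618169 ctr [0.51565784 0.25787958] 0.10437526925464646
20 -30 1 [0.31 0.88 2.35 3.96 1.29 0.07]
20 0 1 [-0.2   0.95  2.5   2.95  1.53 -0.06]
20 30 1 [-0.63  0.88  2.35  2.02  1.26 -0.09]
20 60 1 [-0.68  0.87  2.04  1.34  1.26  0.23]
20 90 0 [-0.58  0.95  1.7   0.91  1.51 -2.74]
20 90 1 [-0.58  0.95  1.7   0.91  1.51  0.41]
30 -30 1 [ 0.26  0.72  2.36  3.96  1.   -0.05]
30 0 1 [-0.19  0.74  2.5   2.96  1.14 -0.02]
30 30 1 [-0.56  0.72  2.36  2.02  1.02  0.06]
30 60 0 [-0.63  0.75  2.07  1.3   1.11 -2.79]
30 60 1 [-0.63  0.75  2.07  1.3   1.11  0.35]
30 90 0 [-0.55  0.85  1.75  0.86  1.37 -2.67]
30 90 1 [-0.55  0.85  1.75  0.86  1.37  0.47]
40 -30 1 [ 0.2   0.58  2.34  4.03  0.71 -0.23]
40 0 1 [-0.17  0.56  2.45  2.95  0.75  0.03]
40 30 0 [-0.48  0.58  2.34  1.94  0.77 -2.86]
40 30 1 [-0.48  0.58  2.34  1.94  0.77  0.28]
40 60 0 [-0.56  0.64  2.08  1.21  0.96 -2.63]
40 60 1 [-0.56  0.64  2.08  1.21  0.96  0.51]
40 90 0 [-0.5   0.75  1.8   0.79  1.24 -2.59]
40 90 1 [-0.5   0.75  1.8   0.79  1.24  0.55]
```

```bash
cat >> h.py <<'E'
def lay(th,phi,G,clear=.003,back=0.):
    t,p=np.radians(th),np.radians(phi); az=np.array([np.cos(p),np.sin(p),0]); e=np.array([0,0,1.])
    z=np.cos(t)*az-np.sin(t)*e; y=np.sin(t)*az+np.cos(t)*e; x=np.cross(y,z)
    pos=np.array([G[0],G[1],0])+.035*az-.077*z+.019*y+clear*e-back*z
    return pos,R.from_matrix(np.c_[x,y,z]).as_quat()
E
python3 - <<'E'
from h import *
psi=np.radians(90-11.3)
c=[0.5155,0.2577]
r.move_to([*c,0.20],down(psi))
r.move_linear([*c,0.100],vel=.12)
print(r.current_t(),np.round(r.current_contact_force(),1))
r.set_gripper(0.0,60)
print(r.current_opening(),np.round(r.current_contact_force(),1),r.current_t())
r.move_linear([*c,0.28],vel=.15)
print(r.current_opening(),np.round(r.current_contact_force(),2),np.round(r.current_tool_pos(),3),r.current_t(),np.round(r.current_q(),2))
for th in (20,25,30,35):
  for phi in (50,60,70,80):
    for cl in (.003,.12):
      p,q=lay(th,phi,(.5,.04),cl); k=r.inverse_kinematics(p,q)
      print(th,phi,cl,p.round(3),None if k is None else np.round(k,2))
grab("wrist","held.png")
E
```

```text
5.825 [ 0.5 -0.   0.4]
0.1246146703038088 [0.5 0.7 2.5] 6.4917
0.12715350314807378 [ 1.03  0.18 -2.12] [0.515 0.258 0.279] 7.8417 [0.38 0.37 1.55 0.   1.22 0.58]
20 50 0.003 [0.48  0.016 0.047] None
20 50 0.12 [0.48  0.016 0.164] [-0.57  0.55  2.24  1.57  1.2  -2.77]
20 60 0.003 [0.485 0.013 0.047] None
20 60 0.12 [0.485 0.013 0.164] [-0.57  0.59  2.13  1.38  1.27 -2.7 ]
20 70 0.003 [0.489 0.011 0.047] None
20 70 0.12 [0.489 0.011 0.164] [-0.56  0.63  2.02  1.22  1.36 -2.65]
20 80 0.003 [0.495 0.01  0.047] [-0.53  0.92  1.87  1.12  1.36 -2.8 ]
20 80 0.12 [0.495 0.01  0.164] [-0.53  0.67  1.91  1.09  1.46 -2.62]
25 50 0.003 [0.483 0.02  0.053] None
25 50 0.12 [0.483 0.02  0.17 ] [-0.54  0.49  2.23  1.53  1.11 -2.68]
25 60 0.003 [0.487 0.017 0.053] None
25 60 0.12 [0.487 0.017 0.17 ] [-0.54  0.53  2.13  1.34  1.2  -2.62]
25 70 0.003 [0.491 0.015 0.053] [-0.53  0.84  2.    1.26  1.21 -2.82]
25 70 0.12 [0.491 0.015 0.17 ] [-0.53  0.57  2.03  1.19  1.29 -2.59]
25 80 0.003 [0.495 0.014 0.053] [-0.51  0.86  1.89  1.1   1.29 -2.76]
25 80 0.12 [0.495 0.014 0.17 ] [-0.51  0.62  1.92  1.05  1.3
[... 387 characters left out ...]
2.51]
30 80 0.003 [0.496 0.018 0.058] [-0.48  0.81  1.91  1.08  1.22 -2.71]
30 80 0.12 [0.496 0.018 0.175] [-0.48  0.57  1.92  1.01  1.33 -2.51]
35 50 0.003 [0.489 0.027 0.063] [-0.46  0.69  2.2   1.63  0.92 -2.83]
35 50 0.12 [0.489 0.027 0.18 ] [-0.46  0.38  2.2   1.4   0.94 -2.45]
35 60 0.003 [0.491 0.025 0.063] [-0.47  0.7   2.11  1.4   0.98 -2.75]
35 60 0.12 [0.491 0.025 0.18 ] [-0.47  0.43  2.11  1.23  1.05 -2.43]
35 70 0.003 [0.494 0.024 0.063] [-0.47  0.73  2.02  1.21  1.06 -2.69]
35 70 0.12 [0.494 0.024 0.18 ] [-0.47  0.47  2.02  1.09  1.16 -2.43]
35 80 0.003 [0.497 0.023 0.063] [-0.45  0.76  1.93  1.05  1.14 -2.66]
35 80 0.12 [0.497 0.023 0.18 ] [-0.45  0.52  1.93  0.97  1.27 -2.44]
```

```bash
python3 - <<'E'
from h import *
G=(.50,.045)
p,q=lay(30,70,G,.19); r.move_to(p,q)
print(r.current_t(),r.current_opening(),np.round(r.current_contact_force(),2))
p,q=lay(30,70,G,.012); r.move_linear(p,vel=.15)
f0=np.array(r.current_contact_force())
for c in (.009,.006,.004,.002,.0,-.002):
    p,q=lay(30,70,G,c); r.move_linear(p,vel=.05); f=np.array(r.current_contact_force())-f0; print(c,f.round(1))
    if f[2]>1.5: break
grab("side","lay_side.png"); grab("scene","lay_scene.png"); print(r.current_t())
a=np.hstack([cv2.resize(cv2.imread("pics/lay_side.png")[150:300,270:470],None,fx=2,fy=2),cv2.resize(cv2.imread("pics/lay_scene.png")[150:300,250:450],None,fx=2,fy=2)])
cv2.imwrite("pics/lay.png",a)
E
```

```text
10.375 0.127853191707412 [-0.17  0.23 -0.81]
0.009 [ 0.4  1.5 -0.8]
0.006 [-0.4  0.9 -0.9]
0.004 [-0.7  0.7 -0.3]
0.002 [-0.5  1.2 -0.7]
0.0 [ 0.6  0.9 -0.1]
-0.002 [-0.2  0.4  3.8]
13.3083
```

View pics/lay.png

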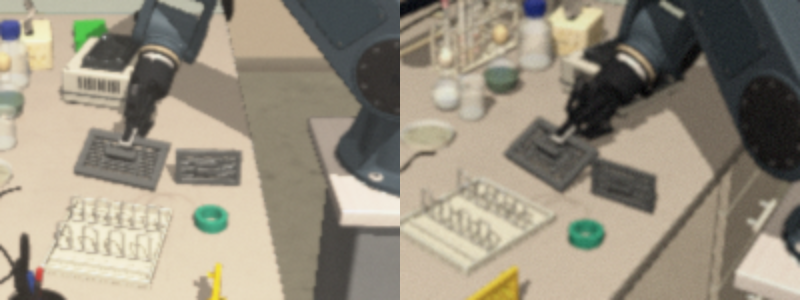

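The grille is tilted with its bar up and its far clips touching the bench, well clear of the light source and the decoy. Next I release it and look.

```bash
python3 - <<'E'
from h import *
G=(.50,.045)
r.set_gripper(0.45); 
p,q=lay(30,70,G,-.002,.10); r.move_linear(p,vel=.15)
r.set_gripper(1.0)
r.move_to([.47,.03,.30],down(np.radians(150)))   # camera back at az 150
print(r.current_t(),np.round(r.current_q(),2)); grab("wrist","w5.png")
r.move_to([.52,.0,.28],down(np.radians(150))); grab("wrist","w6.png"); print(r.current_t())
cv2.imwrite("pics/l2.png",cv2.resize(np.hstack([cv2.imread("pics/w5.png"),cv2.imread("pics/w6.png")]),(800,250),interpolation=cv2.INTER_AREA))
E
```

```text
16.4583 [-0.04  0.16  1.79  0.    1.2  -1.08]
16.9167
```

View pics/l2.png

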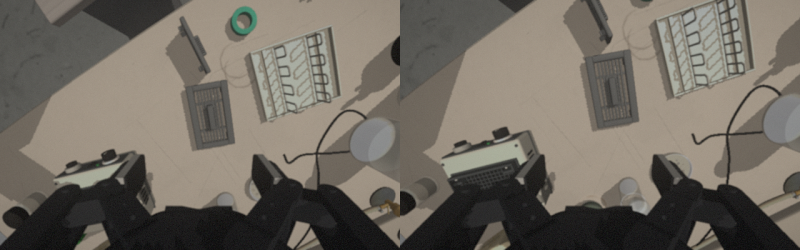

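The grille lies flat with its bar up, at about (209,115) in the left view and (610,90) in the right. I'll locate it from both views.

```bash
python3 - <<'E'
from h import *
for n in ("w5","w6"):
    P=cloud(load(n)); m=(abs(P[...,0]-.5)<.12)&(abs(P[...,1]-.06)<.12)
    F=m&(P[...,2]>.017)&(P[...,2]<.046)
    # largest connected component
    k,l,s,_=cv2.connectedComponentsWithStats(F.astype(np.uint8)); j=1+s[1:,4].argmax(); F=l==j
    Q=P[F]; print(n,len(Q),cv2.minAreaRect((Q[:,:2]*1000).astype(np.float32)),np.median(Q[:,2]))
    B=P[F&(P[...,2]>.034)]; print(len(B),cv2.minAreaRect((B[:,:2]*1000).astype(np.float32)),np.percentile(B[:,2],[50,90]))
    T=Q[(Q[:,2]<.03)]; A=np.c_[T[:,:2]-T[:,:2].mean(0),np.ones(len(T))]; print("plane",np.linalg.lstsq(A,T[:,2],rcond=None)[0])
E
```

```text
w5 5363 ((498.8102722167969, 45.02833557128906), (92.12555694580078, 148.41946411132812), 70.0711898803711) 0.024655677773029017
419 ((498.202880859375, 45.09770965576172), (15.486306190490723, 55.719058990478516), 69.93527221679688) [0.03892225 0.03993053]
plane [-0.00351591  0.00202862  0.02398112]
w6 6716 ((498.6528625488281, 45.024566650390625), (92.5993423461914, 149.70777893066406), 69.87775421142578) 0.024659059531881078
513 ((498.91876220703125, 44.721134185791016), (15.483725547790527, 54.827476501464844), 69.73345184326172) [0.03921741 0.04035737]
plane [-0.00271176  0.0004905   0.02402752]
```

```bash
python3 - <<'E'
from h import *
c=[.4987,.0449]; S=[.5343,-.265]
r.move_to([*c,.13],down(np.radians(160)))
r.move_linear([*c,.048],vel=.12)
print(np.round(r.current_contact_force(),1)); r.set_gripper(0,80)
print(r.current_t(),r.current_opening(),np.round(r.current_tool_pos(),4))
r.move_linear([*c,.22],vel=.2)
r.move_to([*S,.22],down(np.radians(75)))
r.move_linear([*S,.156],vel=.15)
r.sleep(.15); f0=np.array(r.current_contact_force()); print("f0",f0.round(1),r.current_t(),np.round(r.current_tool_pos(),4),r.current_opening())
z=.156
while z>.1425:
    z-=.0015; r.move_linear([*S,z],vel=.05); f=np.array(r.current_contact_force())-f0; print(round(z,4),f.round(1),np.round(r.current_tool_pos(),4)[2])
    if f[2]>12: break
print(r.current_t(),np.round(r.current_torque(),2))
grab("wrist","seat.png")
grab("side","seats.png");grab("scene","seatc.png")
a=np.hstack([cv2.resize(cv2.imread("pics/seats.png")[140:220,270:390],None,fx=3.3,fy=3.3,interpolation=2),cv2.resize(cv2.imread("pics/seatc.png")[140:220,300:420],None,fx=3.3,fy=3.3,interpolation=2)])
cv2.imwrite("pics/seat2.png",a)
E
```

```text
[0.3 0.2 0.2]
19.0917 0.1360488036385549 [0.4988 0.0449 0.0483]
f0 [-0.  -0.6 -0.6] 22.0167 [ 0.5349 -0.2652  0.1573] 0.13781058724794254
0.1545 [-0.1  1.3 -1.5] 0.1547
0.153 [-0.4  0.7 -0.4] 0.1529
0.1515 [-0.9  0.8 -1.1] 0.1514
0.15 [ 0.2  1.1 -0.5] 0.1499
0.1485 [ 0.6 -0.4 -1. ] 0.1484
0.147 [ 0.1  0.4 -0.6] 0.1469
0.1455 [ 0.6  0.3 -1.2] 0.1454
0.144 [ 2.8 -0.9  3.3] 0.1445
0.1425 [ 2.3 -0.5  7.5] 0.1434
24.2667 [-0.07 -0.3  -0.05]
```

View pics/seat2.png

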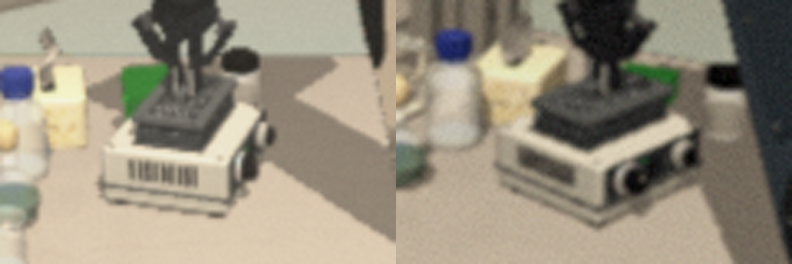

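The grille sits squarely over the housing with its clips on the catches; contact came at TCP 0.144, as computed. Now I press.

```bash
python3 - <<'E'
from h import *
S=[.5343,-.265]; r.set_gripper(0,110); z=.1425
while z>.124:
    z-=.0012; r.move_linear([*S,z],vel=.04); f=np.array(r.current_contact_force()); print(round(z,4),f.round(1),np.round(r.current_tool_pos(),4)[2])
    if f[2]>62: break
print(r.current_t(),r.current_opening())
E
```

```text
0.1413 [-0.9 -0.1 11.2] 0.1428
0.1401 [-1.1 -0.9  9.7] 0.1415
0.1389 [ 5.7 -2.  -8.9] 0.1381
0.1377 [ 5.  -2.  -5.2] 0.1375
0.1365 [ 5.4 -2.  -2.9] 0.1366
0.1353 [ 4.3 -1.1  3.8] 0.1358
0.1341 [ 0.4  2.3 16.5] 0.1358
0.1329 [-4.9  4.  28. ] 0.1357
0.1317 [-10.    7.9  40.3] 0.1356
0.1305 [-15.   10.3  52.1] 0.1356
0.1293 [-19.5  13.1  63.1] 0.1356
27.3833 0.1283793917110739
```

```bash
cat > chk.py <<'E'
from h import *
def check(tag,poses=((.52,-.17,.28),(.47,-.19,.28))):
    q=down(np.pi/2)
    C=np.array([.5343,-.265]);ex=np.array([np.cos(np.radians(-15)),np.sin(np.radians(-15))]);ey=np.array([-ex[1],ex[0]])
    for i,p in enumerate(poses):
        r.move_to(list(p),q); im=grab("wrist",f"{tag}{i}.png"); P=cloud(im); D=P[...,:2]-C
        a,b=D@ex,D@ey
        m=(P[...,2]>.104)&(P[...,2]<.14)&(abs(a)<.06)&(abs(b)<.09)
        Q=P[m]; print(tag,i,len(Q),cv2.minAreaRect((Q[:,:2]*1000).astype(np.float32)))
        for nm,sx,sy in ((0,1,1),(1,1,-1),(2,-1,1),(3,-1,-1)):
            k=m&(abs(a-sx*.036)<.007)&(abs(b-sy*.062)<.009)
            print("  corner",nm,k.sum(),(np.percentile(P[k][:,2],[20,50,80])-.112).round(4)*1000 if k.sum() else None)
    print(r.current_t())
E
python3 - <<'E'
from chk import *
S=[.5343,-.265]
r.move_linear([*S,.1356],vel=.1); print(np.round(r.current_contact_force(),1))
r.set_gripper(1.0)
r.move_linear([*S,.22],vel=.2)
check("c")
cv2.imwrite("pics/chk.png",cv2.resize(cv2.imread("pics/c0.png")[150:400,200:500],None,fx=2,fy=2,interpolation=2))
E
```

```text
[ 3.8 -0.8  6.4]
c 0 8314 ((533.6334838867188, -265.89788818359375), (150.48513793945312, 92.77922821044922), 74.89054870605469)
  corner 0 213 [-0.1  0.5  1. ]
  corner 1 133 [-0.4  0.4  1. ]
  corner 2 201 [-0.1  0.5  1.1]
  corner 3 149 [-0.1  0.5  1.1]
c 1 8671 ((532.9579467773438, -265.8294677734375), (150.5379180908203, 91.96036529541016), 75.15279388427734)
  corner 0 229 [-0.4  0.4  1. ]
  corner 1 175 [-0.4  0.6  1.1]
  corner 2 211 [-0.1  0.5  1. ]
  corner 3 157 [-0.1  0.6  1.1]
29.875
```

View pics/chk.png

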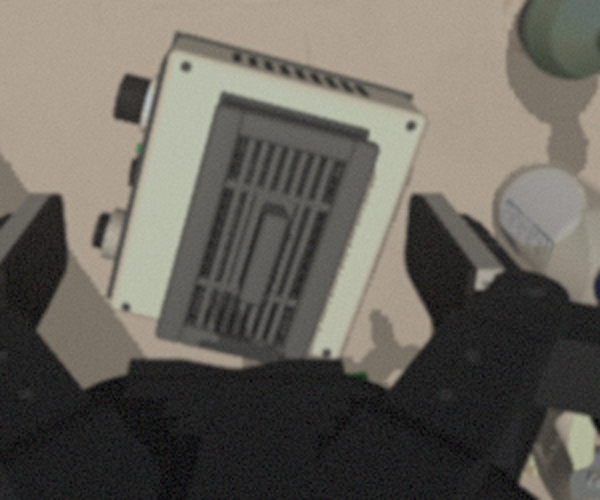

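```bash
python3 - <<'E'
from h import *
print(np.round(r.current_contact_force(),1),r.current_t()); r.hand_in()
E
```

```text
[-0.   0.2  0.8] 29.875
the job is handed in; nothing more can be done
```

The grille is clipped onto the filter housing and sits flat on the rim. I handed the job in at 29.9 s of the 64 s allowed.

- **Laying down:** I took the grille from the rack by its upper border and tilted it until its far clips touched the bench. I then released it and it dropped flat with the grip bar up. Two wrist views agreed on the pose within 0.2 mm.
- **Fitting:** I picked it up again by the bar and set it on the housing. Contact with the catches came at the height I had computed. I pressed until it stopped hard, with about 63 N downward.
- **Last checks:** After letting go, two wrist views put all four corners 0.4 to 0.6 mm above the rim, with no tilt to speak of. The grille's outline was centred within about 1.5 mm of the seat and aligned with it in yaw. The arm was clear and touching nothing.
- **Oddity:** The clips went in with less force than expected. I read about 11 N between steps, where the text says some 40 N for all four. The reading may simply have missed the peak. The corner heights rule out an unsnapped clip, which would stand 7 to 10 mm up.
- **Glassware:** No contact was noticed, but I did not re-measure its position.

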